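# Lock the shaker's levelling foot

## Robot

A 6-joint arm with a two-finger parallel gripper is mounted at the origin on the work surface. World frame = base frame: x ahead of the robot, y to its left, z up, the work surface at z = 0. Lengths are in m, angles in rad, forces in N, time in s.
With the tool pointing down it reaches from about 0.325 to 0.925 m from the base axis. Payload 3.1 kg.
Tool frame: the origin (TCP) lies midway between the tips of the shut fingers; the grasp point (between the pads) lies 19 mm behind it; z points along the fingers, y is the direction in which the jaws open and shut (so a half turn about z gives the same grasp; the last joint's range is limited). The gripper opens to 85 mm and grips with 20 to 120 N. Pads are 22 mm wide; open, the fingers measure 114 mm over their backs; the gripper's body (76 mm by 85 mm) begins 54 mm behind the grasp point. The pads swing forward as they close: fully open they stand 13 mm farther back than shut.
Start: joints at [1.054, 0.217, 1.613, -0, 1.311, -0.112], TCP at [0.246, 0.575, 0.231] pointing down, gripper open.
Joint ranges: [-2.75, 2.75], [-0.78, 2.1], [0.31, 2.55], [-1.13, 4.27], [0.13, 2.63], [-2.58, 2.58]. Speed limits (rad/s): [2.79, 2.79, 3.14, 3.14, 3.14, 3.14].

## Interface

Orientations are given as a unit quaternion [x, y, z, w].
In Python, from rig import manip, capture, camera_params gives the robot as it stands.
- The arm moves only by the shell command python3 -m handwheel 'ROWS' [FORCE]. ROWS is JSON, a list that holds one entry, the list of rows, each a list of 7 numbers: the shift along the tool's x, y, z in cm, then the turn, a rotation vector about the tool's x, y, z in rad, then the finger opening in cm, from 0 to 8.54. In form: [[[tx, ty, tz, wx, wy, wz, jaw], ...]]. A call has 1 to 12 rows; each row shifts and turns the commanded pose from where the row before left it, along the tool's axes as they then stand; what a row does not reach is not made up. A row lasts 1/10 s, in which the tool goes at most 50 mm and 8.59 degrees, less where a joint would pass 70% of its speed; a pose out of reach is approached as far as the arm can. A call is refused whole if a number of a shift passes 5 or a number of a turn 0.15, either way. A call with a gripper value outside its range is refused whole. The fingers move at their own pace and stop on an object; FORCE is the grip in N (left out, the last holds). Time passes only in rows, so rows that do not move let the fingers close. It gives the time, the measured TCP pose, the force and the opening at its end, in the units of the state.
- manip.get_obs(): the state, without advancing time (a new reading comes with each control period).
- capture(name): name is "scene" or "top"; returns the picture (400x640x3 uint8, red, green, blue); there is no depth.
- camera_params(name): a dict with "fx", "fy", "cx", "cy" (pixels), "distortion" ([k1, k2, p1, p2, k3] as OpenCV has them; the pictures are not rectified), "xyz" and "rotation" of the camera in the world. Camera axes: x right, y down, z forward; pixel columns grow to the right and rows downward; lengths in m; the calibration is good to about 2 mm. A picture is of the moment at which its call begins. camera_params takes no time and is no camera call.
- manip.job_done(): hands the job in, once; it reports no verdict.
The state is a dict: "time": time; "joints": joint angles; "dq": joint speeds; "joint_efforts": joint torques, N m; "tcp_pos": TCP position; "eef_rot": TCP orientation; "force": force on the tool from outside, world axes, zero at the start; "ft_torque": the same for the moment, N m; "grip_width": finger opening in m.
Only numpy, scipy, OpenCV 4.12 (cv2) and the standard library are available. Lean on these libraries where they do the work, as an engineer would, in place of code of your own. Each camera call takes 0.05 s, during which the arm holds its last target. There are 200 camera calls.

## Task

The bench shaker has been levelled, but on one of its two side feet the hexagonal jam nut was left up off the boss. Run that nut down (clockwise from above) and tighten it firmly against its boss so the setting is locked. Do not turn either levelling screw, do not slacken the other foot's nut, and do not knock over the beaker or the bottle.

Things in the scene. Friction and masses are not known exactly. Their poses are not given: they have to be found in the camera images.
- shaker: Low orbital shaker, fixed to the bench: steel housing 240 (x) x 220 (y) x 80 mm high, a 15 mm high glass dish on its flat top. Origin on the bench under its centre. On each side an aluminium arm 36 mm wide, top 40 mm above the bench, reaches out along y to a foot at y = +185 or -185 mm (x = 0). Which foot has the loose nut varies.
- loose_nut_mid (a point): Centre of the loose steel jam nut: hexagon 36 mm across flats, 41.6 mm across corners, 16 mm thick, axis vertical (point z up). The point turns with the nut; its x axis is square to one pair of flats (the others at 60 degree steps). Seated, it is 70 mm above the bench.
- loose_nut (a joint): Turn of the loose nut on its thread, rad: 0 = stopped against the boss, growing counter-clockwise from above; starts at 2.6 to 4.2 (6.6 to 10.7 mm up). Coarse thread: sinks 16 mm per clockwise turn (2.55 mm/rad), running friction about 0.06 N m, and stays where left.
- loose_screw (a joint): Turn, rad, 0 as set, of the vertical levelling screw that passes through the loose nut: 16 mm thick, top 99 mm above the bench, ending in a 10 mm square. Stiff (0.25 N m) but turns if gripped.
- tight_nut_mid (a point): Centre of the other foot's jam nut, same shape and sizes, already seated (70 mm above the bench): no gap under it, and 21 mm of screw shows above it, where the loose nut shows only 10 to 15 mm.
- tight_nut (a joint): Turn of the other nut, rad, 0 = seated, growing counter-clockwise as it slackens.
- tight_screw (a joint): Turn of the other levelling screw, rad, 0 as set.
- beaker: Glass beaker 66 mm across, 85 mm high, standing beyond the shaker's far edge. Origin at the centre of its underside, z up.
- bottle: White plastic bottle with a blue cap, 60 mm across, 140 mm high, standing beside one foot, its centre 110 mm or more from the foot's axis. Origin at the centre of its underside, z up.
- loose_foot: The fixed foot under the loose nut; origin on the bench on the foot's axis. Its threaded boss is 32 mm in diameter; the boss top (the nut's seat) is 62 mm above the bench and 22 mm above the arm, so fingers may reach below the nut beside the boss.
- loose_nip (a joint): Elastic give of that nut's hexagon under torque, rad: 0 when left alone, negative while turned clockwise, 4 N m/rad up to 0.15 rad, then rigid. Reads about -0.015 while the nut runs freely; once it is stopped on the boss, tightening takes it further: -0.04 is 0.16 N m. It springs back to 0 on release and the nut stays seated.
Not all that is in view belongs to the job. What is shaped like the beaker but blue is not meant.

How it is judged:
By the outcome, as a careful person would: the job done as asked, in the order asked, and still so for the second after the job is handed in, with the robot touching nothing.
It also fails if it takes over 51 s, if anything falls off the work surface, if the arm or the gripper's body presses on something with over 40 N, if the wrist force passes 120 N, or if a joint passes its speed limit or range.

## Working session

There is one attempt and no reset: what is moved stays moved. The work goes in short steps, Python scripts to look and compute and a shell command to move; the robot and the scene stay as the last step left them, time stands still between calls to the robot, and variables do not carry over. Pictures are saved under pics/ and viewed, about 8 in all and at most 12, crops included, and the job is handed in when it is done.

```bash
mkdir -p pics; ls; python3 - <<'E'
from rig import manip,capture,camera_params
import cv2
for n in("scene","top"):
    cv2.imwrite(f"pics/{n}0.png",capture(n)[:,:,::-1]); print(n,camera_params(n))
print(manip.get_obs())
E
```

```text
pics
scene {'fx': 416.06397541269234, 'fy': 416.06397541269234, 'cx': 319.33925933566803, 'cy': 199.04229798531702, 'distortion': array([-0.08437728,  0.        ,  0.        ,  0.        ,  0.        ]), 'xyz': array([ 1.39191656, -0.1561813 ,  0.6614297 ]), 'rotation': array([ 0.68146101,  0.58510857, -0.27721444, -0.34119058])}
top {'fx': 397.66882242552424, 'fy': 397.66882242552424, 'cx': 322.2376057408967, 'cy': 202.7548243834021, 'distortion': array([-0.09952414,  0.        ,  0.        ,  0.        ,  0.        ]), 'xyz': array([ 0.50865911, -0.03953075,  0.79411532]), 'rotation': array([-0.69673835,  0.71333964, -0.03735681,  0.06562543])}
{'time': 0.1, 'joints': array([ 1.05383613e+00,  2.17683571e-01,  1.61477540e+00, -2.04654104e-06,
        1.31130398e+00, -1.12217769e-01]), 'dq': array([ 0.00015221, -0.00120113, -0.00316755,  0.00102552, -0.00029393,
        0.00027743]), 'joint_efforts': array([-2.69667134e-04, -3.98076689e+01, -3.04970741e+01, -1.64694711e-04,
        4.20406359e-03,  1.76729407e-05]), 'tcp_pos': array([0.24573953, 0.57386522, 0.23009494]), 'eef_rot': array([ 2.00992342e-01,  9.79592212e-01, -1.03219974e-03, -3.34832721e-04]), 'force': array([ 0.51768421, -0.13065484, -0.05060272]), 'ft_torque': array([-0.01113232, -0.03534155,  0.00853997]), 'grip_width': 0.08558075055713531}
```

View pics/scene0.png

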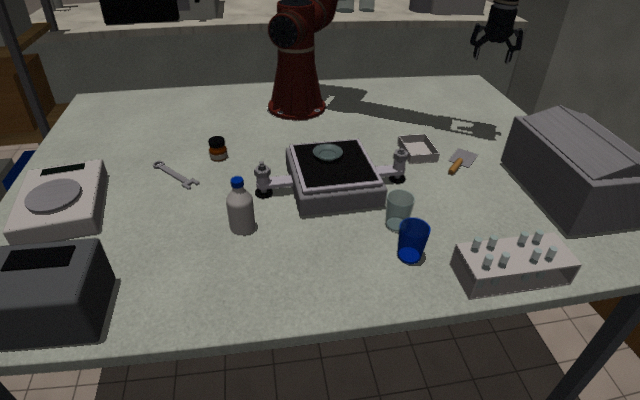

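View pics/top0.png

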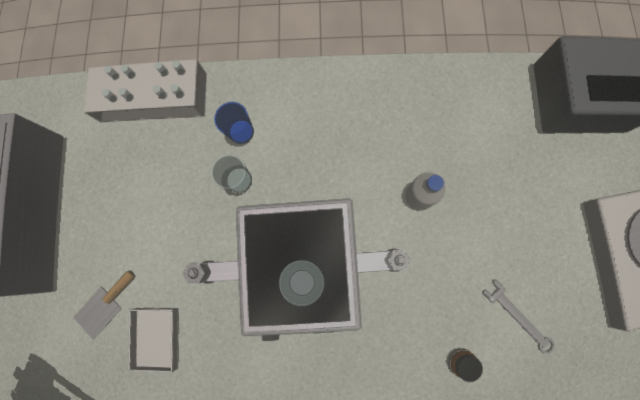

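The top picture has two candidate nuts: left foot (+y) at about (195,272) and right foot (−y) at (398,260). In the scene picture they are at (399,165) and (263,180). The bottle is at (430,190) top and the beaker at (237,180). The blue cup at (235,125) is a decoy. Next I'll compare the two feet up close.

```bash
python3 - <<'E'
import cv2,numpy as np
s=cv2.imread("pics/scene0.png");t=cv2.imread("pics/top0.png")
def c(im,x,y,r=25): return cv2.resize(im[y-r:y+r,x-r:x+r],(390,290) if 0 else (300,300),interpolation=cv2.INTER_CUBIC)
m=np.vstack([np.hstack([c(s,399,165),c(s,263,180)]),np.hstack([c(t,195,272),c(t,398,260)])])
cv2.imwrite("pics/crops.png",np.clip(m*1.3,0,255).astype(np.uint8))
E
```

```text
(no output)
```

View pics/crops.png

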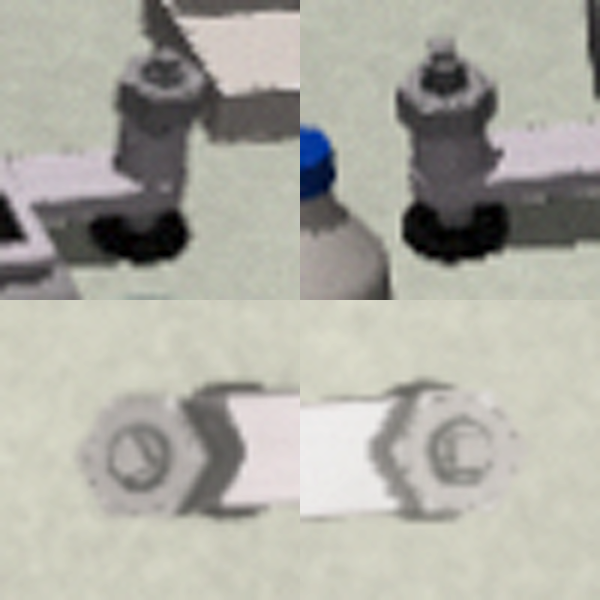

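The left (+y) nut has little screw showing above it and the right one has much more. So the loose nut is on the +y foot, top pixel (193,273). Next I'll fit its position and yaw.

```bash
cat >h.py <<'E'
import numpy as np,cv2
from scipy.spatial.transform import Rotation as R
from rig import camera_params
P={n:camera_params(n) for n in("scene","top")}
def K(p): return np.array([[p["fx"],0,p["cx"]],[0,p["fy"],p["cy"]],[0,0,1]])
def rot(p):
    r=np.array(p["rotation"]); return R.from_quat(r).as_matrix() if r.size==4 else r
def proj(n,X):
    p=P[n];C=rot(p).T;X=np.atleast_2d(np.array(X,float))
    return cv2.projectPoints(X,cv2.Rodrigues(C)[0],-C@p["xyz"],K(p),p["distortion"])[0][:,0]
def back(n,uv,z):
    p=P[n];a=cv2.undistortPoints(np.array([[uv]],float),K(p),p["distortion"])[0,0]
    d=rot(p)@[*a,1];return p["xyz"]+d*(z-p["xyz"][2])/d[2]
def hexa(c,z,yaw): # corners; flats normals at yaw+k60
    a=yaw+np.pi/6+np.arange(6)*np.pi/3
    return np.c_[c[0]+.0208*np.cos(a),c[1]+.0208*np.sin(a),np.full(6,z)]
E
python3 - <<'E'
from h import *
from scipy.optimize import minimize
L=back("top",(193.2,272.9),.099);Rr=back("top",(399.7,260.3),.099)
print("screws",L,Rr,np.linalg.norm(L-Rr),np.degrees(np.arctan2(*(L-Rr)[1::-1])))
print("scene",back("scene",(401.5,151.3),.099),back("scene",(261.7,162.5),.099))
print("proj scene of L at .099,.087,.078",proj("scene",[[*L[:2],z] for z in(.099,.087,.078)]))
img=cv2.imread("pics/top0.png");g=cv2.cvtColor(img,cv2.COLOR_BGR2GRAY).astype(float)
gm=cv2.GaussianBlur(g,(0,0),.7);gx=cv2.Sobel(gm,cv2.CV_64F,1,0)/8;gy=cv2.Sobel(gm,cv2.CV_64F,0,1)/8;M=np.hypot(gx,gy)
def score(c,z,yaw):
    h=hexa(c,z,yaw);pts=np.vstack([h[i]+(h[(i+1)%6]-h[i])*np.linspace(.1,.9,12)[:,None] for i in range(6)])
    q=proj("top",pts).astype(np.float32);return cv2.remap(M,q[:,0],q[:,1],cv2.INTER_LINEAR).mean()
for nm,c0,zs in(("L",L,(.085,.087,.089)),("R",Rr,(.078,))):
  for z in zs:
    best=max((score(c0[:2]+[dx,dy],z,np.radians(a)),a,dx,dy) for a in range(0,60,2) for dx in np.arange(-.005,.0051,.001) for dy in np.arange(-.005,.0051,.001))
    print(nm,z,best,c0[:2]+best[2:])
    if z in(.087,.078):
        o=cv2.resize(img,None,fx=8,fy=8,interpolation=cv2.INTER_CUBIC);q=((proj("top",hexa(c0[:2]+best[2:],z,np.radians(best[1])))+.5)*8).astype(np.int32)
        cv2.polylines(o,[q],True,(0,0,255),1);m=q.mean(0).astype(int);cv2.imwrite(f"pics/o{nm}.png",o[m[1]-190:m[1]+190,m[0]-190:m[0]+190])
cv2.imwrite("pics/o.png",np.hstack([cv2.imread("pics/oL.png"),cv2.imread("pics/oR.png")]))
E
```

```text
screws [0.49163248 0.2185557  0.099     ] [ 0.50707466 -0.14454125  0.099     ] 0.3634251662442766 92.43526985494422
scene [0.5072653  0.21912558 0.099     ] [ 0.5147275  -0.14499242  0.099     ]
proj scene of L at .099,.087,.078 [[399.4320013  148.25237051]
 [398.82062582 152.13175976]
 [398.36643958 155.00916711]]
L 0.085 (np.float64(13.080034799446175), 8, np.float64(0.0), np.float64(-0.005)) [0.49163248 0.2135557 ]
L 0.087 (np.float64(11.589072458465811), 8, np.float64(0.0), np.float64(-0.005)) [0.49163248 0.2135557 ]
L 0.089 (np.float64(11.540911551526658), 2, np.float64(0.0), np.float64(0.004000000000000001)) [0.49163248 0.2225557 ]
R 0.078 (np.float64(12.21205206496917), 2, np.float64(0.0), np.float64(0.005)) [ 0.50707466 -0.13954125]
```

View pics/o.png

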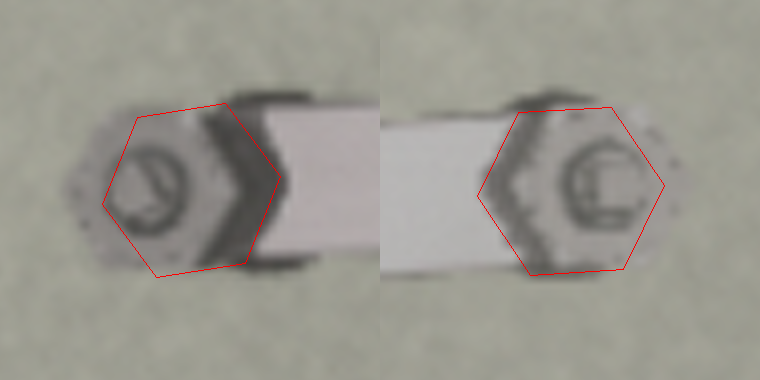

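```bash
python3 - <<'E'
from h import *
img=cv2.imread("pics/top0.png");g=cv2.cvtColor(img,cv2.COLOR_BGR2GRAY).astype(float)
gm=cv2.GaussianBlur(g,(0,0),.7);gx=cv2.Sobel(gm,cv2.CV_64F,1,0)/8;gy=cv2.Sobel(gm,cv2.CV_64F,0,1)/8
def score(c,z,yaw,side):
    s=0;h=hexa(c,z,yaw);q=proj("top",h);m=q.mean(0)
    for i in range(6):
        a,b=q[i],q[(i+1)%6];p=(a+(b-a)*np.linspace(.1,.9,9)[:,None]).astype(np.float32)
        n=(a+b)/2-m;n/=np.linalg.norm(n)
        v=cv2.remap(gx*n[0]+gy*n[1],p[:,0],p[:,1],cv2.INTER_LINEAR).mean() if 0 else (cv2.remap(gx,p[:,0],p[:,1],cv2.INTER_LINEAR)*n[0]+cv2.remap(gy,p[:,0],p[:,1],cv2.INTER_LINEAR)*n[1]).mean()
        s+= np.clip(-v if n[0]*side>.6 else v,-5,12)
    return s
o=cv2.resize(img,None,fx=8,fy=8,interpolation=cv2.INTER_CUBIC);o=np.clip((o.astype(float)-90)*2.2,0,255).astype(np.uint8);cr=[]
for c0,z,side in(((.4920,.2215),.0865,1),((.507,-.148),.078,-1)):
    r=sorted(((score(np.array(c0)+[dx,dy],z,np.radians(a),side),a,c0[0]+dx,c0[1]+dy) for a in range(-30,30,2) for dx in np.arange(-.005,.0051,.001) for dy in np.arange(-.005,.0051,.001)),reverse=True)
    print(*[np.round(x,4) for x in r[:6]],sep="\n")
    b=r[0];q=((proj("top",hexa(b[2:],z,np.radians(b[1])))+.5)*8).astype(np.int32);m=q.mean(0).astype(int)
    w=o[m[1]-190:m[1]+190,m[0]-190:m[0]+190].copy();cv2.polylines(w,[q-m+190],True,(0,0,255),1);cr.append(w)
cv2.imwrite("pics/o2.png",np.hstack(cr))
E
```

```text
[53.6671  4.      0.492   0.2235]
[53.6575  2.      0.492   0.2235]
[53.5832  6.      0.492   0.2235]
[53.4394  0.      0.492   0.2235]
[53.4255 -4.      0.492   0.2235]
[53.4034  8.      0.492   0.2235]
[31.7908 -2.      0.506  -0.148 ]
[31.6036  0.      0.506  -0.148 ]
[31.434 -4.     0.506 -0.148]
[31.0303 -4.      0.506  -0.147 ]
[31.0172 -8.      0.505  -0.148 ]
[30.9422  2.      0.506  -0.148 ]
```

View pics/o2.png

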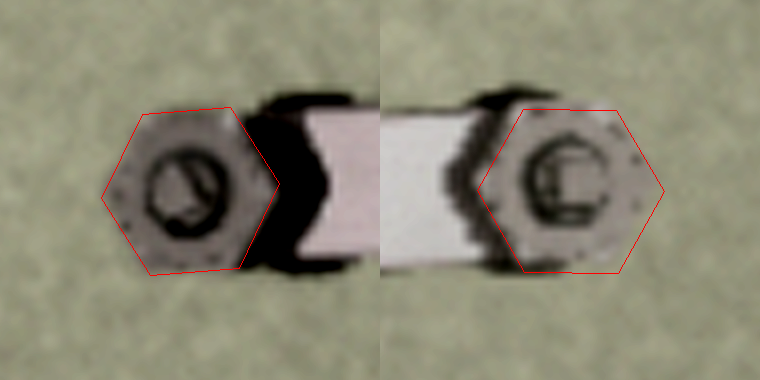

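The fit agrees with the drawing: the feet come out 0.3715 m apart against 0.370 expected. The loose nut is at about (0.492, 0.223) with flats at 3°+60k. I'll move over it.

```bash
python3 -m handwheel '[[[-3.31,-2.05,0,0,0,0,8.5],[-3.31,-2.05,0,0,0,0,8.5],[-3.31,-2.05,0,0,0,0,8.5],[-3.31,-2.05,0,0,0,0,8.5],[-3.31,-2.05,0,0,0,0,8.5],[-3.31,-2.05,0,0,0,0,8.5],[-3.31,-2.05,0,0,0,0,8.5],[-3.31,-2.05,0,0,0,0,8.5],[-3.31,-2.05,0,0,0,0,8.5],[-3.31,-2.05,0,0,0,0,8.5],[-3.31,-2.05,0,0,0,0,8.5],[0,0,0,0,0,0,8.5]]]' 40
python3 -m handwheel '[[[0,0,0,0,0,-0.14,8.5],[0,0,0,0,0,-0.14,8.5],[0,0,0,0,0,-0.14,8.5],[0,0,0,0,0,-0.14,8.5],[0,0,0,0,0,-0.14,8.5],[0,0,0,0,0,-0.14,8.5],[0,0,0,0,0,-0.14,8.5],[0,0,0,0,0,0,8.5],[0,0,0,0,0,0,8.5]]]' 40
cat >st.py <<'E'
from rig import manip
from h import *
import sys
o=manip.get_obs();M=R.from_quat(o["eef_rot"]).as_matrix()
print("t",o["time"],"tcp",np.round(o["tcp_pos"],4),"yawY",round(np.degrees(np.arctan2(M[1,1],M[0,1])),2),"zax",np.round(M[:,2],4),"q6",round(o["joints"][5],3),"F",np.round(o["force"],2),"T",np.round(o["ft_torque"],3),"w",round(o["grip_width"],4))
if len(sys.argv)>3: print("tool delta cm",np.round(100*M.T@(np.array([float(a) for a in sys.argv[1:4]])-o["tcp_pos"]),2))
E
python3 st.py .492 .2232 .059
```

```text
time: 1.3
tcp_pos: [0.4941, 0.2202, 0.2309]
eef_rot: [0.204, 0.979, -0.001, 0.001]
force: [-0.6, 1.0, 0.2]
grip_width: 0.0851
time: 2.2
tcp_pos: [0.4914, 0.2243, 0.2309]
eef_rot: [-0.283, 0.959, 0.0, -0.0]
force: [-0.5, -1.0, 0.2]
grip_width: 0.0852
t 2.2 tcp [0.4914 0.2243 0.2309] yawY 122.82 zax [-8.e-04 -0.e+00 -1.e+00] q6 -1.846 F [-0.49 -1.    0.15] T [-0.01   0.024  0.045] w 0.0852
tool delta cm [-0.   -0.13 17.19]
```

```bash
python3 -m handwheel '[[[0,-0.13,3,0,0,0,8.5],[0,0,3.5,0,0,0,8.5],[0,0,3.5,0,0,0,8.5],[0,0,3,0,0,0,8.5],[0,0,2.5,0,0,0,8.5],[0,0,2,0,0,0,8.5],[0,0,0,0,0,0,5.5],[0,0,0,0,0,0,5.5],[0,0,0,0,0,0,5.5],[0,0,0,0,0,0,5.5]]]' 30
python3 st.py .492 .2232 .055;  python3 - <<'E'
from rig import capture
import cv2,numpy as np
s=capture("scene")[:,:,::-1];t=capture("top")[:,:,::-1]
cv2.imwrite("pics/a.png",np.hstack([cv2.resize(s[120:200,360:440],(400,400),interpolation=2),cv2.resize(t[222:322,143:243],(400,400),interpolation=2)]))
E
```

```text
time: 3.2
tcp_pos: [0.4941, 0.2233, 0.0581]
eef_rot: [-0.283, 0.959, 0.0, 0.002]
force: [0.5, -0.9, -0.3]
grip_width: 0.0551
t 3.2 tcp [0.4941 0.2233 0.0581] yawY 122.94 zax [ 0.0032  0.001  -1.    ] q6 -1.851 F [ 0.49 -0.94 -0.34] T [ 0.018 -0.001  0.005] w 0.0551
tool delta cm [0.18 0.11 0.31]
```

View pics/a.png

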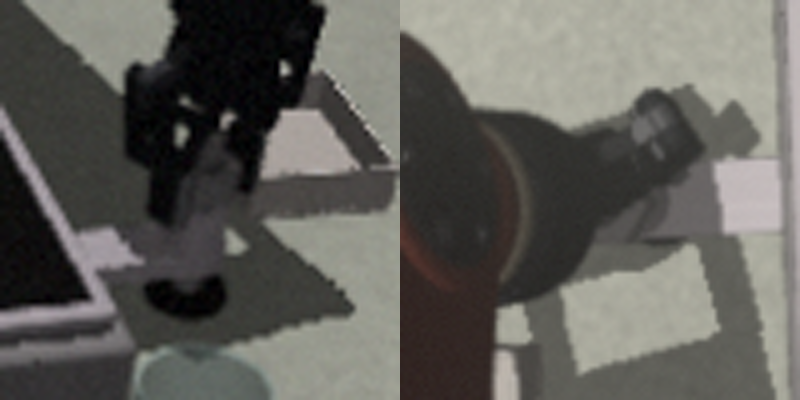

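The fingers straddle the nut, at (185,190) in the left crop, so I'll correct the small offset and close.

```bash
python3 -m handwheel '[[[0.15,0.1,0.3,0,0,0,5],[0,0,0,0,0,0,4.2],[0,0,0,0,0,0,3.4],[0,0,0,0,0,0,3.0],[0,0,0,0,0,0,3.0],[0,0,0,0,0,0,3.0]]]' 30
python3 st.py .492 .2232 .055
```

```text
time: 3.9
tcp_pos: [0.4911, 0.2221, 0.0535]
eef_rot: [-0.284, 0.959, -0.001, -0.0]
force: [-0.0, -5.8, 2.3]
grip_width: 0.0359
t 3.9 tcp [0.4911 0.2221 0.0535] yawY 122.96 zax [ 2.0e-04 -1.2e-03 -1.0e+00] q6 -1.85 F [-0.01 -5.84  2.31] T [-0.785 -0.043 -0.007] w 0.0359
tool delta cm [-0.13  0.05 -0.15]
```

```bash
python3 -m handwheel '[[[0,-0.05,0,0,0,0.0,3.0],[0,0,0.036,0,0,0.14,3.0],[0,0,0.036,0,0,0.14,3.0],[0,0,0.036,0,0,0.14,3.0],[0,0,0.036,0,0,0.14,3.0],[0,0,0.036,0,0,0.14,3.0],[0,0,0.036,0,0,0.14,3.0],[0,0,0.036,0,0,0.14,3.0],[0,0,0.036,0,0,0.14,3.0],[0,0,0.036,0,0,0.14,3.0],[0,0,0.036,0,0,0.14,3.0],[0,0,0,0,0,0,3.0]]]' 50
python3 st.py
```

```text
time: 5.1
tcp_pos: [0.4913, 0.223, 0.05]
eef_rot: [0.401, 0.916, 0.001, -0.0]
force: [-0.1, -0.9, 3.8]
grip_width: 0.0355
t 5.1 tcp [0.4913 0.223  0.05  ] yawY 42.75 zax [ 3.0e-04  1.1e-03 -1.0e+00] q6 -0.451 F [-0.11 -0.9   3.84] T [-0.292  0.098 -0.015] w 0.0355
```

```bash
python3 -m handwheel '[[[0,0,0.036,0,0,0.14,3.0],[0,0,0.036,0,0,0.14,3.0],[0,0,0.036,0,0,0.14,3.0],[0,0,0.036,0,0,0.14,3.0],[0,0,0.036,0,0,0.14,3.0],[0,0,0.036,0,0,0.14,3.0],[0,0,0.036,0,0,0.14,3.0],[0,0,0.018,0,0,0.07,3.0],[0,0,0,0,0,0,3.0]]]'
python3 st.py
python3 -m handwheel '[[[0,0,0.018,0,0,0.07,3.0],[0,0,0.018,0,0,0.07,3.0],[0,0,0.018,0,0,0.07,3.0]]]'
python3 st.py
```

```text
time: 6.0
tcp_pos: [0.492, 0.2231, 0.0474]
eef_rot: [0.805, 0.593, 0.001, -0.0]
force: [0.8, -0.1, 2.1]
grip_width: 0.0354
t 6.0 tcp [0.492  0.2231 0.0474] yawY -17.26 zax [ 0.002   0.0016 -1.    ] q6 0.596 F [ 0.81 -0.12  2.07] T [-0.087 -0.19   0.004] w 0.0354
time: 6.3
tcp_pos: [0.4922, 0.2231, 0.0469]
eef_rot: [0.863, 0.505, 0.001, -0.0]
force: [1.5, -0.8, 1.9]
grip_width: 0.0358
t 6.3 tcp [0.4922 0.2231 0.0469] yawY -29.38 zax [ 0.0023  0.0015 -1.    ] q6 0.808 F [ 1.54 -0.76  1.88] T [-0.032 -0.246  0.059] w 0.0358
```

```bash
for i in 1 ; do python3 -m handwheel '[[[0,0,0.018,0,0,0.07,3.0],[0,0,0.018,0,0,0.07,3.0],[0,0,0.018,0,0,0.07,3.0]]]' >/dev/null; python3 st.py; done
python3 -m handwheel '[[[0,0,0.018,0,0,0.07,3.0],[0,0,0.018,0,0,0.07,3.0]]]' >/dev/null; python3 st.py
python3 -m handwheel '[[[0,0,0.018,0,0,0.07,3.0],[0,0,0.018,0,0,0.07,3.0]]]' >/dev/null; python3 st.py
```

```text
t 6.6 tcp [0.4923 0.223  0.0464] yawY -41.42 zax [ 0.0026  0.0013 -1.    ] q6 1.018 F [ 1.79 -1.26  1.95] T [-0.14  -0.281  0.105] w 0.0354
t 6.8 tcp [0.4924 0.2229 0.046 ] yawY -49.43 zax [ 0.0027  0.0012 -1.    ] q6 1.157 F [ 2.28 -1.    2.52] T [-0.176 -0.304  0.075] w 0.0356
t 7.0 tcp [0.4924 0.2228 0.0456] yawY -57.45 zax [ 0.0028  0.001  -1.    ] q6 1.298 F [ 2.36 -1.51  1.63] T [-0.179 -0.283  0.035] w 0.0357
```

```bash
python3 -m handwheel '[[[0,0,0.018,0,0,0.07,3.0],[0,0,0.018,0,0,0.07,3.0]]]' >/dev/null; python3 st.py
python3 -m handwheel '[[[0,0,0.018,0,0,0.07,3.0],[0,0,0.018,0,0,0.07,3.0]]]' >/dev/null; python3 st.py
python3 -m handwheel '[[[0,0,0.018,0,0,0.07,3.0],[0,0,0.018,0,0,0.07,3.0]]]' >/dev/null; python3 st.py
```

```text
t 7.2 tcp [0.4925 0.2227 0.0453] yawY -65.47 zax [ 2.9e-03  8.0e-04 -1.0e+00] q6 1.438 F [ 2.55 -0.48  0.87] T [-0.236 -0.345  0.068] w 0.0361
t 7.4 tcp [0.4925 0.2226 0.045 ] yawY -73.48 zax [ 3.1e-03  7.0e-04 -1.0e+00] q6 1.577 F [ 2.07 -1.71  1.87] T [-0.273 -0.426  0.072] w 0.0356
t 7.6 tcp [0.4925 0.2225 0.0446] yawY -81.5 zax [ 3.e-03  5.e-04 -1.e+00] q6 1.718 F [ 1.58 -1.87  2.62] T [-0.334 -0.363  0.088] w 0.0355
```

```bash
python3 -m handwheel '[[[0,0,0.018,0,0,0.07,3.0],[0,0,0.018,0,0,0.07,3.0]]]' >/dev/null; python3 st.py
python3 -m handwheel '[[[0,0,0.018,0,0,0.07,3.0],[0,0,0.018,0,0,0.07,3.0]]]' >/dev/null; python3 st.py
```

```text
t 7.8 tcp [0.4926 0.2224 0.0442] yawY -89.52 zax [ 3.e-03  3.e-04 -1.e+00] q6 1.858 F [ 2.43 -1.83  1.3 ] T [-0.35  -0.375  0.081] w 0.0355
t 8.0 tcp [0.4925 0.2223 0.044 ] yawY -97.5 zax [ 2.9e-03 -1.0e-04 -1.0e+00] q6 1.997 F [ 2.51 -2.21  2.77] T [-0.415 -0.265  0.315] w 0.0357
```

The torque has jumped to 0.32 N·m, so the nut is seated. I'll tighten in small steps.

```bash
python3 -m handwheel '[[[0,0,0,0,0,0,3.0],[0,0,0,0,0,0,3.0]]]' 80 >/dev/null; python3 st.py
python3 -m handwheel '[[[0,0,0,0,0,0.03,3.0],[0,0,0,0,0,0,3.0],[0,0,0,0,0,0,3.0]]]' >/dev/null; python3 st.py
```

```text
t 8.2 tcp [0.4925 0.2223 0.0441] yawY -97.39 zax [ 0.0028 -0.     -1.    ] q6 1.995 F [ 3.27 -2.91  3.  ] T [-0.479 -0.438  0.219] w 0.0352
t 8.5 tcp [0.4925 0.2223 0.0441] yawY -99.18 zax [ 2.8e-03 -1.0e-04 -1.0e+00] q6 2.026 F [ 3.73 -4.5   3.99] T [-0.586 -0.515  0.364] w 0.035
```

```bash
python3 -m handwheel '[[[0,0,0,0,0,0.03,3.0],[0,0,0,0,0,0,3.0],[0,0,0,0,0,0,3.0]]]' >/dev/null; python3 st.py
```

```text
t 8.8 tcp [0.4925 0.2223 0.0441] yawY -100.87 zax [ 2.9e-03 -2.0e-04 -1.0e+00] q6 2.056 F [ 3.67 -3.97  4.1 ] T [-0.561 -0.533  0.48 ] w 0.0349
```

```bash
python3 -m handwheel '[[[0,0,0,0,0,0,5],[0,0,0,0,0,0,6.5],[0,0,0,0,0,0,7],[0,0,0,0,0,0,7],[0,0,0,0,0,0,7],[0,0,-1,0,0,0,7],[0,0,-3,0,0,0,7],[0,0,-4,0,0,0,7],[0,0,-4,0,0,0,7],[0,0,-4,0,0,0,7],[0,0,-2,0,0,0,7]]]' >/dev/null; python3 st.py
python3 -m handwheel '[[[-4,0,0,0,0,0,7],[-4,0,0,0,0,0,7],[-4,0,0,0,0,0,7],[-4,0,0,0,0,0,7],[0,0,0,0,0,0,7]]]' >/dev/null; python3 st.py
python3 - <<'E'
from h import *
from rig import capture
s=capture("scene")[:,:,::-1];t=capture("top")[:,:,::-1]
cv2.imwrite("pics/s1.png",s);cv2.imwrite("pics/t1.png",t)
f=lambda im,x,y,r:cv2.resize(im[y-r:y+r,x-r:x+r],(300,300),interpolation=2)
cv2.imwrite("pics/b.png",np.vstack([np.hstack([f(s,399,165,25),f(s,263,180,25)]),np.hstack([f(t,210,262,25),cv2.resize(t,(300,300))])]))
E
```

```text
t 9.9 tcp [0.4933 0.2231 0.2291] yawY -101.06 zax [ 0.0075  0.0025 -1.    ] q6 2.059 F [ 0.72 -0.65  0.4 ] T [-0.003  0.044  0.018] w 0.07
t 10.4 tcp [0.3299 0.2533 0.2232] yawY -100.88 zax [-2.3e-03  4.0e-04 -1.0e+00] q6 2.245 F [ 0.31 -0.3  -0.64] T [-0.02  -0.001  0.011] w 0.07
```

View pics/b.png

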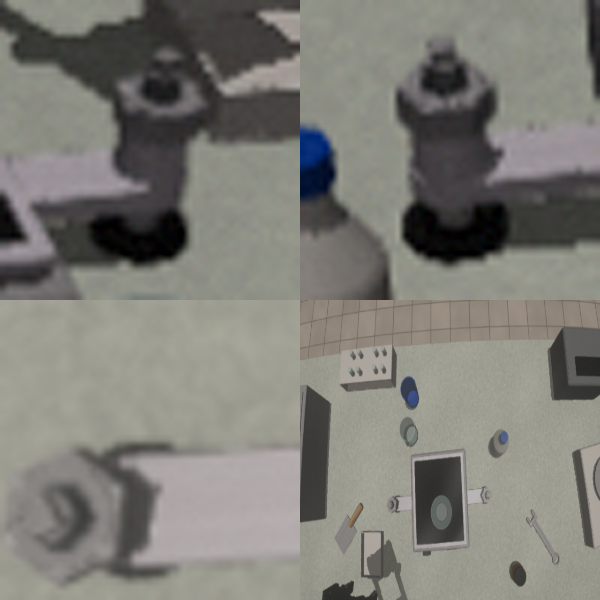

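The nut now sits low on the boss, with as much screw showing as on the other foot. The other foot looks unchanged, the beaker and bottle are standing, and the gripper is clear. I'm handing in.

```bash
python3 -c "
from rig import manip
print(manip.job_done())"
```

```text
the job is handed in; nothing more can be done
None
```

I ran the loose jam nut, on the +y foot, down about 3.8 rad clockwise in a single grip until it stopped on its boss. I then tightened it to about 0.48 N·m, let go and backed the gripper clear, and handed the job in at about 10.5 s.

- **Seating:** The torque at the tool stayed at or below about 0.1 N·m while the nut ran down, then jumped to 0.32 N·m at the stop. After that it rose about 4.6 N·m/rad, close to the stated 4 N·m/rad.
- **Final pictures:** The nut is down on the boss, with about as much screw showing as on the other foot. The other foot looks unchanged, and the beaker and bottle are still standing.
- **Forces:** The readings I took after each move never went above about 7 N at the wrist.
- **Not measured:** I judged the levelling screws only by eye. The fingers gripped only the nut's flats (opening about 35–36 mm), and I saw no sign that either screw had turned.
- **Disagreements:** My first automatic fit of the nut's position locked onto the dark side of the nut, so I replaced it. The second fit put the feet 371.5 mm apart, against the stated 370 mm. No other check disagreed.

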